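# Load a cell into the indexing battery tester and click it on to the reader

### The job

Take the long round battery cell out of the wooden rack and stand it in the one empty nest of the battery tester's wheel, gently and right down to the nest's floor; the nest may sit anywhere along its short radial slide, so feel for its bore and never push the cell against the tester with more than 20 N. Then let go of the cell and turn the wheel (the bar knob in its middle is there for that) clockwise (seen from above) just one click, no further, so that the cell stands in front of the reader post, and let go. Leave the short cell and the other things on the table where they are.

Things in the scene. Friction and masses are not known exactly. Their poses are not given: they have to be found in the camera images.
- tester: battery tester, fixed to the table: round grey base 188 mm across, 12 mm high, carrying the wheel. Origin: centre of the underside, on the wheel's axis; z up. In its frame an aluminium pointer at -x (100 mm out) marks the loading place; the reader post (30x34 mm, 66 mm high, 121 mm from the axis) stands 60 degrees clockwise from it seen from above, towards (-0.5, 0.87)
- disc_top (a point): centre of the wheel disc's top, on the axis, 28 mm above the table. Aluminium disc 172 mm across; on it six black nest blocks 30x30 mm, rims 52 mm above the table, on a circle of 58 mm radius, 60 degrees apart. Five hold cells fixed in place (tops 99 mm up); the sixth, at the loading place, is empty
- reader (a point): where the middle of the nest must come: 58 mm from the axis towards the reader post, 34 mm above the table; fixed to the tester
- wheel (a joint): wheel angle, rad: 0 = empty nest at the loading place (start, within 0.04); grows clockwise seen from above; one click = 1.047. A spring detent centres the wheel on each click; turning takes up to about 0.4 N m, hardest just before half-way (0.52), beyond which it pulls on to the next click; let go near a click it centres itself to within about 0.1
- pocket (a point): middle position of the empty nest, at its bore's floor (34 mm up); turns with the wheel; starts 58 mm from the axis on the tester's -x side. The nest block floats: it slides towards or away from the axis between two rails, against about 7 N of friction, and rests anywhere within 9 mm of this point along that radius; where is not reported. See disc_top for the wheel, rim for the bore
- rim (a point): 18 mm above pocket: the middle position of the nest's rim (52 mm above the table), likewise NOT following the nest's float. The bore is round, upright, 19.4 mm wide, 18 mm deep from rim to floor, with a 1.5 mm chamfer; a cell resting on the rim has its bottom at this height. The nest can be pushed at most 10 mm either way along its radius and, against a spring (2 N, then 2.5 N per mm), 4.5 mm down
- knob_grip (a point): middle of the black bar knob on the wheel's axis, 124 mm above the table: bar 46 mm long, 16 mm thick, 26 mm high (110 to 136 mm up). At wheel angle 0 the bar lies along the tester's x, so it is gripped across the tester's y; it turns with the wheel
- rack: wooden block 100x40x22 mm, fixed, with two holes 20 mm wide and 14 mm deep (floors 8 mm above the table) at 25 mm either side of its centre along its x. Origin: centre of the underside
- long_cell: the cell to load: grey round cell, 18 mm across, 65 mm long, 1 mm rounded edges, about 47 g, upright in one rack hole, terminal nub up. Origin: centre of its bottom face; z along it, up
- short_cell: like the long cell but only 35 mm long, in the other rack hole; leave it. Origin: centre of its bottom face
- multimeter: yellow hand multimeter 166x85x58 mm behind the tester; bystander, leave it; origin at the centre of its underside
- pocket_radio: red and black pocket radio 72x118x32 mm; bystander, leave it; origin at the centre of its underside
- pliers: long-nose pliers 206x58x15 mm, lying; bystander, leave it; origin at the centre of its underside
- tape_roll: roll of black tape, 67 mm across, 19 mm high, lying flat; bystander, leave it; origin at the centre of its underside
- flux_tin: round shut tin, 44 mm across, 20 mm high; bystander, leave it; origin at the centre of its underside
- screwdriver_red: thin screwdriver 158 mm long, lying; bystander, leave it; origin at the centre of its underside
- solder_spool: spool 52 mm across, 34 mm high, standing on a flange; bystander, leave it; origin at the centre of its underside
- cleaner_bottle: dropper bottle 34 mm across, 113 mm high; bystander, leave it; origin at the centre of its underside
Mind the look-alikes: they are no part of the job. What is shaped like the long_cell but blue or purple is not meant.

How it is judged (in metres and radians):
On the way:
1. the long cell stands on the floor of the nest at the loading place, let go (z of long_cell in the frame of pocket between -0.003 and 0.0025 m and horizontal distance between long_cell and pocket below 0.014 m and angle between long_cell's own z axis and vertical below 0.09 rad and contact force between the fingers and long_cell below 0.1 N and value of joint wheel between -0.2 and 0.2 rad), for 0.2 s.
At the end, for the whole second after the job is handed in: The long cell stands upright (within 5 degrees) on the floor of the floating nest (bottom within 2.5 mm of it, within 14 mm of the pocket point), the wheel rests one click clockwise (1.05 rad, within 0.15) so that the cell is before the reader post, all is let go and still (z of long_cell in the frame of pocket between -0.003 and 0.0025 m and horizontal distance between long_cell and pocket below 0.014 m and angle between long_cell's own z axis and vertical below 0.09 rad and contact force between the fingers and long_cell below 0.1 N and value of joint wheel between 0.9 and 1.2 rad and velocity of joint wheel between -0.05 and 0.05 rad/s and linear speed of long_cell below 0.02 m/s); the robot touches nothing.
It fails at once if the cell is pushed against the tester or its wheel with more than 20 N (contact force between long_cell and tester above 20 N).
It fails at once if the wheel is turned clearly past the first click, or backwards (value of joint wheel above 1.45 rad or value of joint wheel below -0.4 rad).
It fails at once if the short cell or another thing on the table is moved by more than 30 mm (distance of any of short_cell, multimeter, pocket_radio, pliers, tape_roll, flux_tin, screwdriver_red, solder_spool, cleaner_bottle from where it was at the start of the episode above 0.03 m).
It also fails if it takes over 72 s, if anything falls off the work surface, if the arm or the gripper's body presses on something with over 40 N, if the wrist force passes 120 N, or if a joint passes its speed limit or range.

### The arm

A 6-joint arm with a two-finger parallel gripper is mounted at the origin on a cart in front of the work surface, level with it; the furniture and walls round the work are solid. World frame = base frame: x ahead of the robot, y to its left, z up, the work surface at z = 0. Lengths are in m, angles in degrees, forces in N, time in s.
With the tool pointing down it reaches from about 0.35 to 0.875 m from the base axis. Payload 4.2 kg.
Tool frame: the origin (TCP) lies midway between the tips of the shut fingers; the grasp point (between the pads) lies 19 mm behind it; z points along the fingers, y is the line along which they close (so a half turn about z gives the same grasp; the last joint's range is limited). The gripper opens to 87 mm and grips with 3 to 60 N. Pads are 19 mm wide; open, the fingers measure 117 mm over their backs; the gripper's body (75 mm by 190 mm) begins 51 mm behind the grasp point.
Start: joints at [90.562, 22.042, 0.453, 0, -68.411, -14.817], TCP at [0.154, 0.606, 0.223] pointing down, gripper open.
Joint ranges: [-179.83, 179.83], [-69.29, 118.12], [-61.27, 80.66], [-181.25, 117.63], [-171.15, -9.14], [-177.46, 177.46]. Speed limits (degrees/s): [159.86, 159.86, 180, 180, 180, 180].

### API

Orientations are given as a 3x3 rotation matrix whose columns are the frame's x, y, z axes.
In Python, from station import sense, capture, camera_params, finish_job gives the robot as it stands.
- The arm moves only by the tool drive_tool, never from a script. Its argument "rows" is a list of rows, each an object of numbers: "tx", "ty", "tz": the shift along the tool's x, y, z in cm; "ax", "ay", "az": the turn, a rotation vector about the tool's x, y, z in rad; "claw": the finger opening in cm, from 0 to 8.7. In form: [{"tx": .., "ty": .., "tz": .., "ax": .., "ay": .., "az": .., "claw": ..}, ...]. A call has 1 to 10 rows; each row shifts and turns the commanded pose from where the row before left it, along the tool's axes as they then stand; what a row does not reach is not made up. A row lasts 1/12 s, in which the tool goes at most 41.7 mm and 7.16 degrees, less where a joint would pass 70% of its speed; a pose out of reach is approached as far as the arm can. A call with a gripper value outside its range is refused whole. The fingers move at their own pace and stop on an object; the grip force is fixed at half the most. Time passes only in rows, so rows that do not move let the fingers close. It gives the time, the measured TCP pose, the force, the opening and the grip force at its end, in the units of the state.
- sense(): the state, without advancing time (a new reading comes with each control period).
- capture(name): name is "side" or "top"; returns (picture, depth): 384x512x3 uint8, red, green, blue; 384x512 float32, m along the optical axis (not along the pixel's ray), 0 where there is no reading.
- camera_params(name): a dict with "intrinsics" (3x3 intrinsics, pixels), "R" (3x3) and "t" (3): a world point X has camera coordinates R X + t. Camera axes: x right, y down, z forward; pixel columns grow to the right and rows downward; lengths in m; the calibration is good to about 2 mm. A picture is of the moment at which its call begins. camera_params takes no time and is no camera call.
- finish_job(): hands the job in; it is judged then, once.
The state is a dict: "time_s": time; "joints": joint angles; "joint_velocities": joint speeds; "effort": joint torques, N m; "tcp_pos": TCP position; "ee_rot": TCP orientation; "wrist_force": force on the tool from outside, world axes, zero at the start; "moment": the same for the moment, N m; "gripper_width": opening from 0.0 (shut) to 1.0 (fully open); "gripper_force": force on a finger pad.
Only numpy, scipy, OpenCV 4.12 (cv2) and the standard library are available. Lean on these libraries where they do the work, as an engineer would, in place of code of your own. Each camera call takes 0.05 s, during which the arm holds its last target. There are 200 camera calls.

## Working session

There is one attempt and no reset: what is moved stays moved. The work goes in short steps, Python scripts to look and compute and a tool call to move; the robot and the scene stay as the last step left them, time stands still between calls to the robot, and variables do not carry over. Pictures are saved under pics/ and viewed, at most 10 in all, crops included, and the job is handed in when it is done.

Besides the shell and the picture viewer there is one more tool, called after "Request:" as name([rows], argument=value, ...), one row to a line, values as JSON. drive_tool: Moves the arm, as the interface text tells. Its arguments: {"type":"object","properties":{"rows":{"type":"array"}},"required":["rows"]}

```bash
mkdir -p pics; cat > h.py <<'E'
import numpy as np, cv2
from station import *
def snap(n,tag):
    im,d=capture(n); cv2.imwrite(f'pics/{tag}.png',im[:,:,::-1]); np.savez(f'pics/{tag}.npz',im=im,d=d); return im,d
def ray(n,u,v):
    c=camera_params(n);R=np.array(c['R']);t=np.array(c['t']);K=np.array(c['intrinsics'])
    return -R.T@t, R.T@np.linalg.solve(K,[u,v,1.])
def onplane(n,u,v,z):
    o,r=ray(n,u,v); return o+r*(z-o[2])/r[2]
def pt(n,u,v,d):
    o,r=ray(n,u,v); return o+r*d
def cloud(n,d):
    c=camera_params(n);R=np.array(c['R']);t=np.array(c['t']);K=np.array(c['intrinsics'])
    v,u=np.mgrid[:d.shape[0],:d.shape[1]]
    P=np.stack([(u-K[0,2])/K[0,0]*d,(v-K[1,2])/K[1,1]*d,d],-1)
    return (P-t)@R
E
python3 - <<'E'
from h import *
for n in('side','top'):
    im,d=snap(n,n+'0'); c=camera_params(n); print(n,np.round(ray(n,256,192),3),c['intrinsics'])
a=cv2.imread('pics/side0.png');b=cv2.imread('pics/top0.png')
print(sense())
E
```

```text
side [[ 0.191 -0.266  0.636]
 [ 0.392  0.679 -0.621]] [[361.31661757   0.         254.57562337]
 [  0.         361.31661757 191.49433016]
 [  0.           0.           1.        ]]
top [[ 0.398  0.283  1.106]
 [ 0.091  0.028 -0.996]] [[380.89255448   0.         257.42672981]
 [  0.         380.89255448 189.06334729]
 [  0.           0.           1.        ]]
{'time_s': 0.1, 'joints': array([ 9.05615613e+01,  2.20857739e+01,  3.87455179e-01, -2.50837988e-02,
       -6.84104454e+01, -1.48169119e+01]), 'joint_velocities': array([ 0.03321879, -0.17413788,  0.18141753,  0.07305517, -0.13085055,
        0.04848397]), 'effort': array([ 1.41520509e-04, -3.91687918e+01,  1.87934411e+01,  4.23185483e+00,
        1.34560498e-02, -7.15254782e-05]), 'tcp_pos': array([0.15375069, 0.60524018, 0.22157467]), 'ee_rot': array([[ 9.69168162e-01, -2.46399927e-01, -3.88456486e-04],
       [-2.46400216e-01, -9.69166299e-01, -1.90215653e-03],
       [ 9.22122955e-05,  1.93922531e-03, -9.99998115e-01]]), 'wrist_force': array([-0.60749304, -0.47471626, -0.91558905]), 'moment': array([ 0.03139359, -0.06197668, -0.02515608]), 'gripper_force': 0.0, 'gripper_width': 0.9968510289320317}
```

View pics/side0.png

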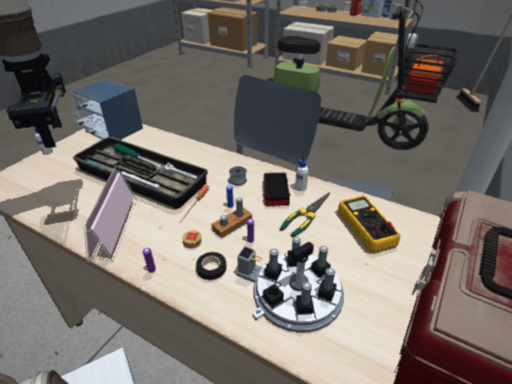

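View pics/top0.png

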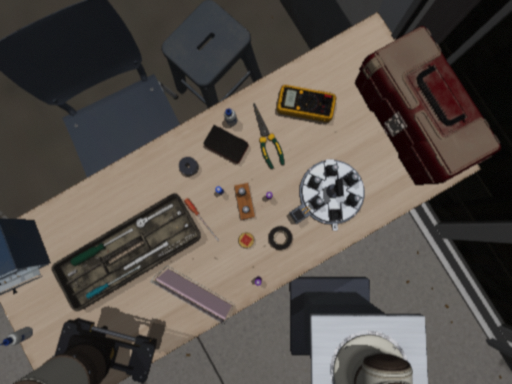

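Side view: tester at about (298,288), rack at (232,220) with the long cell at (239,207) and the short one at (224,220). Top view: wheel at (332,192), pointer at (335,226), post at (296,214), rack at (245,202). Next I'll enlarge both.

```bash
python3 - <<'E'
from h import *
a=np.load('pics/top0.npz');s=np.load('pics/side0.npz')
A=cv2.resize(a['im'][145:245,225:375],None,fx=5,fy=5,interpolation=cv2.INTER_CUBIC)
S=cv2.resize(s['im'][180:340,200:360],None,fx=3.7,fy=3.7,interpolation=cv2.INTER_CUBIC)
cv2.imwrite('pics/topz.png',A[:,:,::-1]);cv2.imwrite('pics/sidez.png',S[:,:,::-1])
C=cloud('top',a['d'])
for u,v in[(332,192),(335,226),(296,214),(240,188),(250,216),(245,202),(243,192),(244,210)]:print((u,v),C[v,u].round(3))
# high points per region
def hi(C,x0,x1,y0,y1,z0,z1):
    m=(C[...,2]>z0)&(C[...,2]<z1)&(C[...,0]>x0)&(C[...,0]<x1)&(C[...,1]>y0)&(C[...,1]<y1); return m
E
```

```text
(332, 192) [0.493 0.102 0.053]
(335, 226) [0.399 0.09  0.02 ]
(296, 214) [0.432 0.203 0.065]
(240, 188) [0.503 0.356 0.069]
(250, 216) [0.428 0.33  0.022]
(245, 202) [0.468 0.345 0.022]
(243, 192) [0.492 0.347 0.072]
(244, 210) [0.445 0.347 0.039]
```

View pics/topz.png

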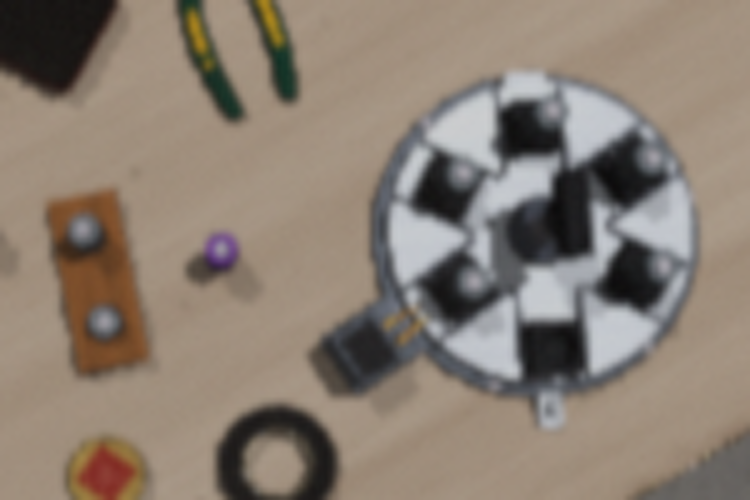

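View pics/sidez.png

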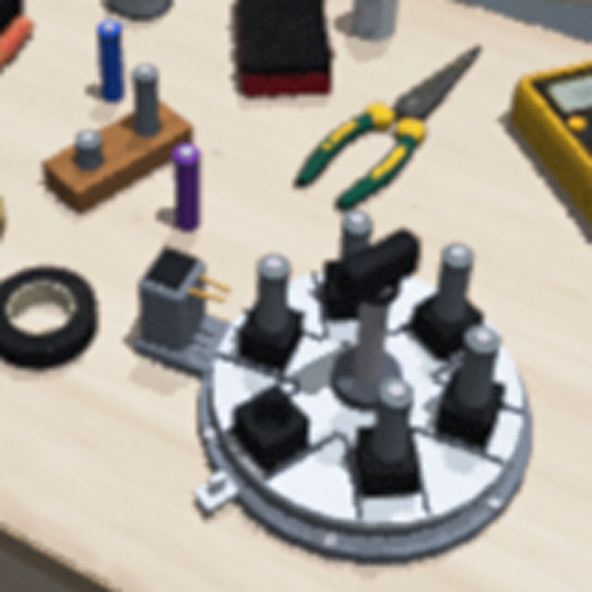

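Top crop: the long cell is at (242,191) full-frame, the short one at (246,209), the empty nest at about (335,214) and the knob bar at (339,187). In the side crop the open bore is at (273,423) and the reader post is to its left.

```bash
python3 - <<'E'
from h import *
for n in('top','side'):
    D=np.load(f'pics/{n}0.npz');C=cloud(n,D['d']);im=D['im'].astype(int)
    X,Y,Z=C[...,0],C[...,1],C[...,2]; near=np.hypot(X-.485,Y-.095)<.12
    print(n)
    m=near&(abs(Z-.028)<.006)&(im.min(-1)>130); p=C[m]
    c,r=cv2.minEnclosingCircle(p[:,:2].astype(np.float32)); print(' disc',np.round(c,4),round(r,4),p[:,2].mean().round(4),m.sum())
    m=near&(Z>.085)&(Z<.103); k,l,st,ce=cv2.connectedComponentsWithStats(m.astype(np.uint8))
    for i in range(1,k):
        if st[i,4]>5: print(' celltop',C[l==i].mean(0).round(4),st[i,4])
    m=near&(Z>.105)&(Z<.145); p=C[m]; print(' knob',p.mean(0).round(4),p[:,2].max(),m.sum(),cv2.minAreaRect(p[p[:,2]>.125][:,:2].astype(np.float32)))
    m=near&(Z>.044)&(Z<.058)&(im.max(-1)<80); k,l,st,ce=cv2.connectedComponentsWithStats(m.astype(np.uint8))
    for i in range(1,k):
        if st[i,4]>15: print(' block',C[l==i].mean(0).round(4),st[i,4])
    rk=(abs(X-.468)<.08)&(abs(Y-.345)<.06)
    for nm,a,b in(('long',.045,.09),('longtop',.066,.09),('short',.03,.046)):
        m=rk&(Z>a)&(Z<b)&(im.max(-1)-im.min(-1)<40); k,l,st,ce=cv2.connectedComponentsWithStats(m.astype(np.uint8))
        for i in range(1,k):
            if st[i,4]>5: print(' ',nm,C[l==i].mean(0).round(4),st[i,4],ce[i].round(1))
    m=rk&(abs(Z-.021)<.004)&(im[...,0]-im[...,2]>40); p=C[m]; print(' rack',p.mean(0).round(4),cv2.minAreaRect(p[:,:2].astype(np.float32)))
    h=cv2.HoughCircles
# rays on plane
print('long top plane .073',onplane('top',242,191.2,.073).round(4)); print('short',onplane('top',245.8,209.4,.043).round(4))
print('side long',onplane('side',200+146/3.7,180+71/3.7,.073).round(4))
print('nest bore top/side', onplane('top',225+549/5,145+348/5,.052).round(4), onplane('side',200+273/3.7,180+423/3.7,.052).round(4))
print('pointer',onplane('top',225+549/5,145+410/5,.013).round(4),'post',onplane('top',225+365/5,145+345/5,.066).round(4))
E
```

```text
top
 disc [0.4906 0.093 ] 0.0972 0.0273 1316
 celltop [0.5549 0.1007 0.0964] 39
 celltop [0.5291 0.0488 0.0962] 44
 celltop [0.5217 0.1485 0.0963] 39
 celltop [0.4721 0.0449 0.0959] 44
 celltop [0.4644 0.1445 0.0964] 41
 knob [0.4968 0.0983 0.1305] 0.1392427555060296 147 ((0.49716830253601074, 0.09606189280748367), (0.044399283826351166, 0.01658194325864315), 5.115976810455322)
 block [0.5501 0.105  0.0509] 62
 block [0.5274 0.0534 0.0506] 69
 block [0.5191 0.1541 0.0511] 58
 block [0.4711 0.0502 0.0505] 66
 block [0.462  0.1476 0.0507] 70
 block [0.4305 0.0927 0.0509] 75
  long [0.4949 0.3519 0.0704] 38 [241.4 191.1]
  longtop [0.4954 0.3521 0.0713] 35 [241.3 190.9]
  short [0.4915 0.3466 0.0382] 6 [244.  193.3]
  short [0.4458 0.3422 0.0411] 32 [245.5 209.5]
 rack [0.4699 0.3463 0.0213] ((0.47104066610336304, 0.3473229706287384), (0.09974077343940735, 0.03996841982007027), 11.4623384475708)
side
 disc [0.4897 0.1013] 0.0965 0.0263 1907
 celltop [0.5219 0.1443 0.0937] 71
 celltop [0.5544 0.0968 0.0934] 76
 celltop [0.4641 0.1399 0.0939] 76
 celltop [0.4951 0.0896 0.0921] 38
 celltop
[... 314 characters left out ...]
1] 115
 block [0.4619 0.1356 0.0501] 122
 block [0.5261 0.0417 0.0501] 147
 block [0.4309 0.0869 0.0493] 158
 block [0.4679 0.0372 0.0503] 151
  long [0.4953 0.3464 0.0614] 78 [238.9 202.7]
  longtop [0.4961 0.349  0.0696] 32 [238.6 199.4]
  short [0.4939 0.345  0.0378] 34 [239.  210.4]
  short [0.4468 0.3385 0.0376] 46 [223.2 218.4]
 rack [0.4689 0.341  0.0199] ((0.4730742573738098, 0.3449341356754303), (0.10185902565717697, 0.04335605725646019), 10.244357109069824)
long top plane .073 [0.4943 0.35   0.073 ]
short [0.446  0.3413 0.043 ]
side long [0.4965 0.3451 0.073 ]
nest bore top/side [0.4304 0.0958 0.052 ] [0.4301 0.0821 0.052 ]
pointer [0.3964 0.0896 0.013 ] post [0.4319 0.1979 0.066 ]
```

Request:
drive_tool([
  {"az":-0.112,"claw":5},
  {"az":-0.112,"claw":5},
  {"az":-0.112,"claw":5},
  {"tx":2.45,"ty":2.18,"claw":5},
  {"tx":2.45,"ty":2.18,"claw":5},
  {"tx":2.45,"ty":2.18,"claw":5},
  {"tx":2.45,"ty":2.18,"claw":5},
  {"tx":2.45,"ty":2.18,"claw":5},
  {"tx":2.45,"ty":2.18,"claw":5},
  {"tx":2.45,"ty":2.18,"claw":5},
])

```text
invalid input at $.rows[0]: expected keys tx, ty, tz, ax, ay, az, claw
```

Request:
drive_tool([
  {"tx":2.45,"ty":2.18,"claw":5},
  {"tx":2.45,"ty":2.18,"claw":5},
  {"tx":2.45,"ty":2.18,"claw":5},
  {"tx":2.45,"ty":2.18,"claw":5},
  {"tx":2.45,"ty":2.18,"claw":5},
  {"tx":2.45,"ty":2.18,"claw":5},
  {"tz":2.5,"claw":5},
  {"tz":2.5,"claw":5},
  {"claw":5},
  {"claw":5},
])

```text
invalid input at $.rows[0]: expected keys tx, ty, tz, ax, ay, az, claw
```

Request:
drive_tool([
  {"tx":0,"ty":0,"tz":0,"ax":0,"ay":0,"az":-0.112,"claw":5},
  {"tx":0,"ty":0,"tz":0,"ax":0,"ay":0,"az":-0.112,"claw":5},
  {"tx":0,"ty":0,"tz":0,"ax":0,"ay":0,"az":-0.112,"claw":5},
  {"tx":2.45,"ty":2.18,"tz":0,"ax":0,"ay":0,"az":0,"claw":5},
  {"tx":2.45,"ty":2.18,"tz":0,"ax":0,"ay":0,"az":0,"claw":5},
  {"tx":2.45,"ty":2.18,"tz":0,"ax":0,"ay":0,"az":0,"claw":5},
  {"tx":2.45,"ty":2.18,"tz":0,"ax":0,"ay":0,"az":0,"claw":5},
  {"tx":2.45,"ty":2.18,"tz":0,"ax":0,"ay":0,"az":0,"claw":5},
  {"tx":2.45,"ty":2.18,"tz":0,"ax":0,"ay":0,"az":0,"claw":5},
  {"tx":2.45,"ty":2.18,"tz":0,"ax":0,"ay":0,"az":0,"claw":5},
])

```text
time_s: 0.93
tcp_pos: [0.3389, 0.4673, 0.2221]
ee_rot: [[0.996, 0.087, -0.001], [0.087, -0.996, -0.001], [-0.001, 0.001, -1.0]]
wrist_force: [-0.3, 0.7, 1.0]
gripper_width: 0.579
gripper_force: 0.0
```

Request:
drive_tool([
  {"tx":2.45,"ty":2.18,"tz":0,"ax":0,"ay":0,"az":0,"claw":5},
  {"tx":2.45,"ty":2.18,"tz":0,"ax":0,"ay":0,"az":0,"claw":5},
  {"tx":2.45,"ty":2.18,"tz":0,"ax":0,"ay":0,"az":0,"claw":5},
  {"tx":2.45,"ty":2.18,"tz":0,"ax":0,"ay":0,"az":0,"claw":5},
  {"tx":2.45,"ty":2.18,"tz":0,"ax":0,"ay":0,"az":0,"claw":5},
  {"tx":2.45,"ty":2.18,"tz":0,"ax":0,"ay":0,"az":0,"claw":5},
  {"tx":0,"ty":0,"tz":2.5,"ax":0,"ay":0,"az":0,"claw":5},
  {"tx":0,"ty":0,"tz":2.5,"ax":0,"ay":0,"az":0,"claw":5},
  {"tx":0,"ty":0,"tz":0,"ax":0,"ay":0,"az":0,"claw":5},
  {"tx":0,"ty":0,"tz":0,"ax":0,"ay":0,"az":0,"claw":5},
])

```text
time_s: 1.77
tcp_pos: [0.4954, 0.3503, 0.1712]
ee_rot: [[0.996, 0.087, -0.002], [0.087, -0.996, -0.003], [-0.003, 0.003, -1.0]]
wrist_force: [0.9, -0.2, 0.0]
gripper_width: 0.576
gripper_force: 0.0
```

Request:
drive_tool([
  {"tx":0,"ty":0,"tz":3.2,"ax":0,"ay":0,"az":0,"claw":5},
  {"tx":0,"ty":0,"tz":3.2,"ax":0,"ay":0,"az":0,"claw":5},
  {"tx":0,"ty":0,"tz":3.2,"ax":0,"ay":0,"az":0,"claw":5},
  {"tx":0,"ty":0,"tz":2.2,"ax":0,"ay":0,"az":0,"claw":5},
  {"tx":0,"ty":0,"tz":1,"ax":0,"ay":0,"az":0,"claw":5},
  {"tx":0,"ty":0,"tz":0,"ax":0,"ay":0,"az":0,"claw":5},
  {"tx":0,"ty":0,"tz":0,"ax":0,"ay":0,"az":0,"claw":3},
  {"tx":0,"ty":0,"tz":0,"ax":0,"ay":0,"az":0,"claw":2.4},
  {"tx":0,"ty":0,"tz":0,"ax":0,"ay":0,"az":0,"claw":2.2},
  {"tx":0,"ty":0,"tz":0,"ax":0,"ay":0,"az":0,"claw":2.2},
])

```text
time_s: 2.6
tcp_pos: [0.4966, 0.352, 0.0464]
ee_rot: [[0.996, 0.087, 0.002], [0.087, -0.996, 0.002], [0.002, -0.002, -1.0]]
wrist_force: [-0.0, -0.7, 0.2]
gripper_width: 0.355
gripper_force: 0.0
```

```bash
python3 - <<'E'
from h import *
im,d=snap('side','s1'); 
cv2.imwrite('pics/s1z.png',cv2.resize(im[140:260,180:300],None,fx=5,fy=5,interpolation=cv2.INTER_CUBIC)[:,:,::-1])
E
```

```text
(no output)
```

View pics/s1z.png

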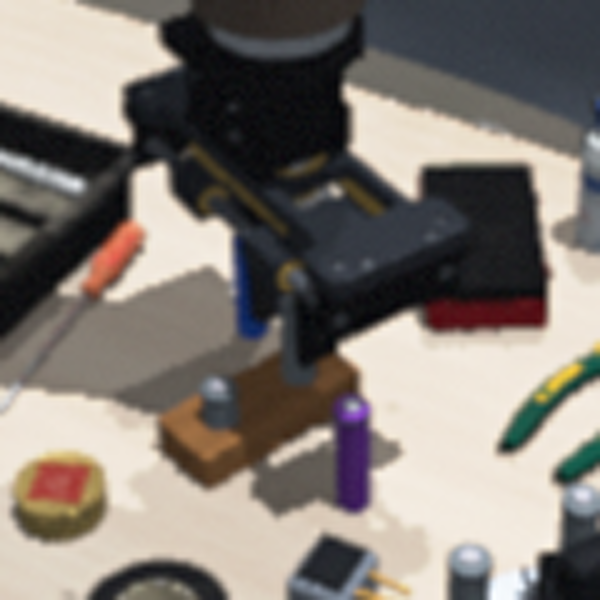

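The fingers straddle the long cell, which is visible at (298,335). The purple and short cells are clear, so I'll close.

Request:
drive_tool([
  {"tx":0,"ty":0,"tz":0,"ax":0,"ay":0,"az":0,"claw":1.6},
  {"tx":0,"ty":0,"tz":0,"ax":0,"ay":0,"az":0,"claw":1.0},
  {"tx":0,"ty":0,"tz":0,"ax":0,"ay":0,"az":0,"claw":1.0},
  {"tx":0,"ty":0,"tz":0,"ax":0,"ay":0,"az":0,"claw":1.0},
  {"tx":0,"ty":0,"tz":0,"ax":0,"ay":0,"az":0,"claw":1.0},
  {"tx":0,"ty":0,"tz":0,"ax":0,"ay":0,"az":0,"claw":1.0},
])

```text
time_s: 3.15
tcp_pos: [0.4961, 0.3513, 0.045]
ee_rot: [[0.996, 0.087, 0.001], [0.087, -0.996, 0.0], [0.001, -0.0, -1.0]]
wrist_force: [-0.6, 0.0, 4.0]
gripper_width: 0.188
gripper_force: 30.0
```

Request:
drive_tool([
  {"tx":0,"ty":0,"tz":-1,"ax":0,"ay":0,"az":0,"claw":1.0},
  {"tx":0,"ty":0,"tz":-2.5,"ax":0,"ay":0,"az":0,"claw":1.0},
  {"tx":0,"ty":0,"tz":-3.5,"ax":0,"ay":0,"az":0,"claw":1.0},
  {"tx":0,"ty":0,"tz":-3.5,"ax":0,"ay":0,"az":0,"claw":1.0},
  {"tx":0,"ty":0,"tz":-3,"ax":0,"ay":0,"az":0,"claw":1.0},
  {"tx":0,"ty":0,"tz":0,"ax":0,"ay":0,"az":0,"claw":1.0},
])

```text
time_s: 3.65
tcp_pos: [0.4989, 0.3537, 0.1876]
ee_rot: [[0.996, 0.088, 0.011], [0.088, -0.996, 0.009], [0.012, -0.008, -1.0]]
wrist_force: [0.5, 0.5, 0.5]
gripper_width: 0.188
gripper_force: 30.0
```

Request:
drive_tool([
  {"tx":-0.97,"ty":2.84,"tz":0,"ax":0,"ay":0,"az":0,"claw":1.0},
  {"tx":-0.97,"ty":2.84,"tz":0,"ax":0,"ay":0,"az":0,"claw":1.0},
  {"tx":-0.97,"ty":2.84,"tz":0,"ax":0,"ay":0,"az":0,"claw":1.0},
  {"tx":-0.97,"ty":2.84,"tz":0,"ax":0,"ay":0,"az":0,"claw":1.0},
  {"tx":-0.97,"ty":2.84,"tz":0,"ax":0,"ay":0,"az":0,"claw":1.0},
  {"tx":-0.97,"ty":2.84,"tz":0,"ax":0,"ay":0,"az":0,"claw":1.0},
  {"tx":-0.97,"ty":2.84,"tz":0,"ax":0,"ay":0,"az":0,"claw":1.0},
  {"tx":-0.97,"ty":2.84,"tz":0,"ax":0,"ay":0,"az":0,"claw":1.0},
  {"tx":-0.97,"ty":2.84,"tz":0,"ax":0,"ay":0,"az":0,"claw":1.0},
  {"tx":0,"ty":0,"tz":0,"ax":0,"ay":0,"az":0,"claw":1.0},
])

```text
time_s: 4.48
tcp_pos: [0.4283, 0.0851, 0.1793]
ee_rot: [[0.997, 0.083, -0.003], [0.083, -0.997, -0.001], [-0.003, 0.0, -1.0]]
wrist_force: [0.2, 0.6, -1.4]
gripper_width: 0.184
gripper_force: 30.0
```

Request:
drive_tool([
  {"tx":0,"ty":0,"tz":2,"ax":0,"ay":0,"az":0,"claw":1.0},
  {"tx":0,"ty":0,"tz":2,"ax":0,"ay":0,"az":0,"claw":1.0},
  {"tx":0,"ty":0,"tz":1,"ax":0,"ay":0,"az":0,"claw":1.0},
  {"tx":0,"ty":0,"tz":0,"ax":0,"ay":0,"az":0,"claw":1.0},
  {"tx":0,"ty":0,"tz":0,"ax":0,"ay":0,"az":0,"claw":1.0},
  {"tx":0,"ty":0,"tz":0,"ax":0,"ay":0,"az":0,"claw":1.0},
])

```text
time_s: 4.98
tcp_pos: [0.4318, 0.0894, 0.1303]
ee_rot: [[0.996, 0.088, 0.001], [0.088, -0.996, 0.001], [0.002, -0.0, -1.0]]
wrist_force: [1.0, -1.2, -1.3]
gripper_width: 0.184
gripper_force: 30.0
```

```bash
python3 - <<'E'
from h import *
im,d=snap('side','s2'); p=sense()['tcp_pos'];print(p)
cv2.imwrite('pics/s2z.png',cv2.resize(im[200:340,220:360],None,fx=4.2,fy=4.2,interpolation=cv2.INTER_CUBIC)[:,:,::-1])
C=cloud('side',d); m=(np.hypot(C[...,0]-p[0],C[...,1]-p[1])<.016)&(C[...,2]>.05)&(C[...,2]<p[2]-.003)
v,u=np.nonzero(m)
for r in range(v.min(),v.max()+1):
    q=C[r][m[r]]; print(r,u[v==r].min(),u[v==r].max(),q.mean(0).round(4) if len(q) else '', d[r][m[r]].min().round(4) if len(q) else '')
E
```

```text
[0.4318726 0.0894752 0.1304659]
268 270 270 [0.4241 0.0892 0.1253] 0.6491
269 270 271 [0.4243 0.0877 0.1241] 0.6472
270 270 271 [0.4243 0.0877 0.1213] 0.648
271 270 272 [0.4252 0.0872 0.1185] 0.6503
272 269 278 [0.4277 0.0876 0.1138] 0.6519
273 269 278 [0.429  0.0854 0.1125] 0.6528
274 269 278 [0.4291 0.0846 0.1104] 0.6528
275 269 278 [0.4291 0.0845 0.1077] 0.655
276 269 278 [0.4293 0.0846 0.1046] 0.6562
277 269 278 [0.4292 0.0843 0.1022] 0.6566
278 270 278 [0.4298 0.0834 0.0999] 0.6599
279 270 277 [0.4292 0.0833 0.0975] 0.661
280 271 277 [0.4296 0.0828 0.0948] 0.661
281 272 275 [0.4284 0.0826 0.093 ] 0.6656Traceback (most recent call last):
  File "<stdin>", line 7, in <module>
    return umr_minimum(a, axis, None, out, keepdims, initial, where)
ValueError: zero-size array to reduction operation minimum which has no identity
```

View pics/s2z.png

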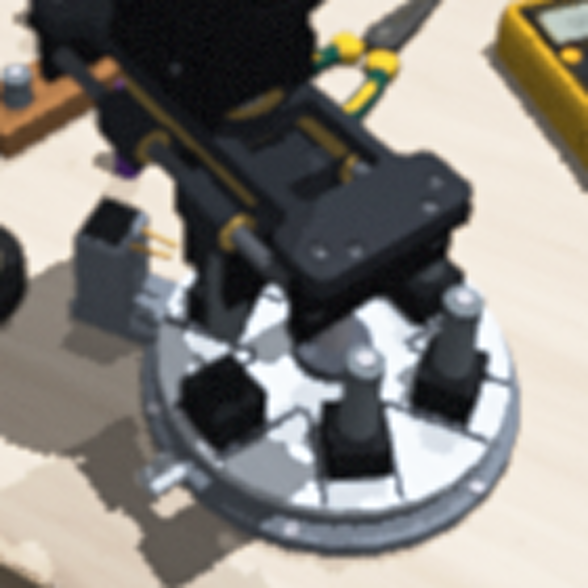

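The held cell's lower end is at crop (222,330) (full frame about (273,279)), hanging over the nest at crop (222,400). I'll descend to just above the rim.

Request:
drive_tool([
  {"tx":-0.1,"ty":0.05,"tz":1.5,"ax":0,"ay":0,"az":0,"claw":1.0},
  {"tx":0,"ty":0,"tz":1.3,"ax":0,"ay":0,"az":0,"claw":1.0},
  {"tx":0,"ty":0,"tz":0.8,"ax":0,"ay":0,"az":0,"claw":1.0},
  {"tx":0,"ty":0,"tz":0,"ax":0,"ay":0,"az":0,"claw":1.0},
  {"tx":0,"ty":0,"tz":0,"ax":0,"ay":0,"az":0,"claw":1.0},
  {"tx":0,"ty":0,"tz":0,"ax":0,"ay":0,"az":0,"claw":1.0},
])

```text
time_s: 5.53
tcp_pos: [0.4309, 0.0888, 0.0943]
ee_rot: [[0.996, 0.087, 0.002], [0.087, -0.996, 0.001], [0.002, -0.001, -1.0]]
wrist_force: [0.3, 0.0, -0.2]
gripper_width: 0.185
gripper_force: 30.0
```

```bash
python3 - <<'E'
from h import *
im,d=snap('side','s3'); p=sense()['tcp_pos'];print(p)
cv2.imwrite('pics/s3z.png',cv2.resize(im[250:320,235:305],None,fx=8.5,fy=8.5,interpolation=cv2.INTER_CUBIC)[:,:,::-1])
E
```

```text
[0.43089443 0.08875985 0.09438995]
```

View pics/s3z.png

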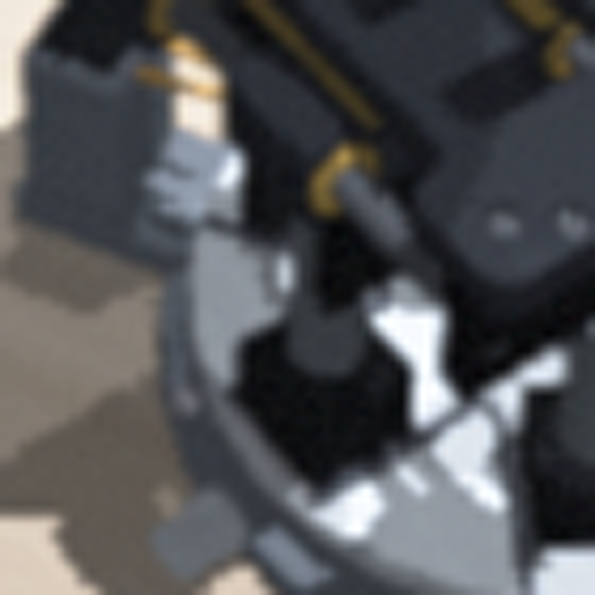

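The cell end, at crop (326,370), sits centred over the dark block (columns 235–412). Now I'll feel downward.

Request:
drive_tool([
  {"tx":0,"ty":0,"tz":0.2,"ax":0,"ay":0,"az":0,"claw":1.0},
  {"tx":0,"ty":0,"tz":0.2,"ax":0,"ay":0,"az":0,"claw":1.0},
  {"tx":0,"ty":0,"tz":0.1,"ax":0,"ay":0,"az":0,"claw":1.0},
  {"tx":0,"ty":0,"tz":0.1,"ax":0,"ay":0,"az":0,"claw":1.0},
  {"tx":0,"ty":0,"tz":0,"ax":0,"ay":0,"az":0,"claw":1.0},
  {"tx":0,"ty":0,"tz":0,"ax":0,"ay":0,"az":0,"claw":1.0},
  {"tx":0,"ty":0,"tz":0,"ax":0,"ay":0,"az":0,"claw":1.0},
])

```text
time_s: 6.17
tcp_pos: [0.4303, 0.0884, 0.0876]
ee_rot: [[0.996, 0.087, 0.0], [0.087, -0.996, 0.0], [0.0, -0.0, -1.0]]
wrist_force: [0.5, 0.4, -0.8]
gripper_width: 0.181
gripper_force: 30.0
```

Request:
drive_tool([
  {"tx":0,"ty":0,"tz":0.1,"ax":0,"ay":0,"az":0,"claw":1.0},
  {"tx":0,"ty":0,"tz":0.1,"ax":0,"ay":0,"az":0,"claw":1.0},
  {"tx":0,"ty":0,"tz":0,"ax":0,"ay":0,"az":0,"claw":1.0},
  {"tx":0,"ty":0,"tz":0,"ax":0,"ay":0,"az":0,"claw":1.0},
  {"tx":0,"ty":0,"tz":0,"ax":0,"ay":0,"az":0,"claw":1.0},
])

```text
time_s: 6.58
tcp_pos: [0.4302, 0.0884, 0.0855]
ee_rot: [[0.996, 0.087, 0.0], [0.087, -0.996, 0.0], [0.0, -0.0, -1.0]]
wrist_force: [0.6, 0.7, -1.8]
gripper_width: 0.185
gripper_force: 30.0
```

Request:
drive_tool([
  {"tx":0,"ty":0,"tz":0.1,"ax":0,"ay":0,"az":0,"claw":1.0},
  {"tx":0,"ty":0,"tz":0.1,"ax":0,"ay":0,"az":0,"claw":1.0},
  {"tx":0,"ty":0,"tz":0,"ax":0,"ay":0,"az":0,"claw":1.0},
  {"tx":0,"ty":0,"tz":0,"ax":0,"ay":0,"az":0,"claw":1.0},
  {"tx":0,"ty":0,"tz":0,"ax":0,"ay":0,"az":0,"claw":1.0},
])

```text
time_s: 7.0
tcp_pos: [0.4302, 0.0883, 0.0835]
ee_rot: [[0.996, 0.087, -0.0], [0.087, -0.996, 0.0], [-0.0, -0.0, -1.0]]
wrist_force: [0.9, -0.3, -2.1]
gripper_width: 0.184
gripper_force: 30.0
```

Request:
drive_tool([
  {"tx":0,"ty":0,"tz":0.1,"ax":0,"ay":0,"az":0,"claw":1.0},
  {"tx":0,"ty":0,"tz":0.1,"ax":0,"ay":0,"az":0,"claw":1.0},
  {"tx":0,"ty":0,"tz":0,"ax":0,"ay":0,"az":0,"claw":1.0},
  {"tx":0,"ty":0,"tz":0,"ax":0,"ay":0,"az":0,"claw":1.0},
  {"tx":0,"ty":0,"tz":0,"ax":0,"ay":0,"az":0,"claw":1.0},
])

```text
time_s: 7.42
tcp_pos: [0.4302, 0.0884, 0.0815]
ee_rot: [[0.996, 0.087, 0.0], [0.087, -0.996, 0.0], [0.0, -0.0, -1.0]]
wrist_force: [1.1, 0.4, -0.6]
gripper_width: 0.182
gripper_force: 30.0
```

```bash
python3 - <<'E'
from h import *
for i in range(4):
    im,d=snap('side','s4'); s=sense(); print(s['wrist_force'].round(2),s['moment'].round(2),s['tcp_pos'].round(4))
cv2.imwrite('pics/s4z.png',cv2.resize(im[250:320,235:305],None,fx=8.5,fy=8.5,interpolation=cv2.INTER_CUBIC)[:,:,::-1])
E
```

```text
[ 0.74  0.72 -1.47] [ 0.15 -0.32 -0.03] [0.4302 0.0883 0.0815]
[ 0.65 -0.39 -1.21] [ 0.1  -0.37 -0.02] [0.4302 0.0883 0.0815]
[ 1.05 -0.46 -0.49] [ 0.17 -0.31  0.04] [0.4302 0.0884 0.0815]
[ 1.11  0.42 -0.78] [ 0.13 -0.34 -0.02] [0.4302 0.0883 0.0815]
```

View pics/s4z.png

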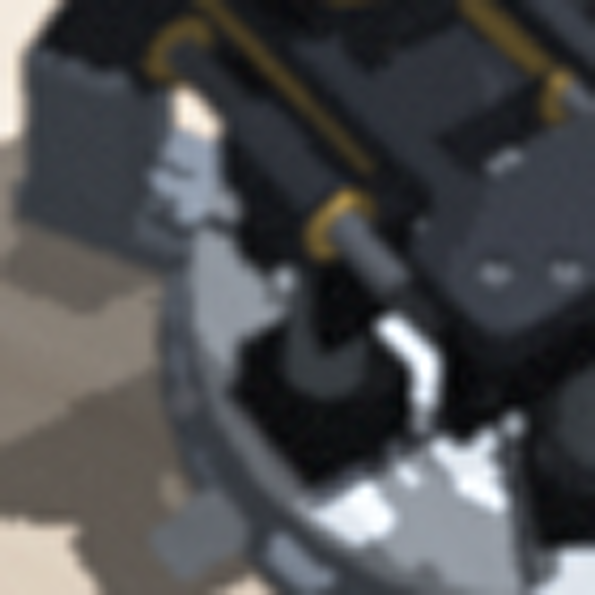

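The visible cell end dropped only about 22 crop pixels (to row 397) for 13 mm of descent, so it is in the bore with no load. I'll go on down.

Request:
drive_tool([
  {"tx":0,"ty":0,"tz":0.1,"ax":0,"ay":0,"az":0,"claw":1.0},
  {"tx":0,"ty":0,"tz":0.1,"ax":0,"ay":0,"az":0,"claw":1.0},
  {"tx":0,"ty":0,"tz":0.1,"ax":0,"ay":0,"az":0,"claw":1.0},
  {"tx":0,"ty":0,"tz":0.1,"ax":0,"ay":0,"az":0,"claw":1.0},
  {"tx":0,"ty":0,"tz":0.1,"ax":0,"ay":0,"az":0,"claw":1.0},
  {"tx":0,"ty":0,"tz":0,"ax":0,"ay":0,"az":0,"claw":1.0},
  {"tx":0,"ty":0,"tz":0,"ax":0,"ay":0,"az":0,"claw":1.0},
  {"tx":0,"ty":0,"tz":0,"ax":0,"ay":0,"az":0,"claw":1.0},
])

```text
time_s: 8.28
tcp_pos: [0.4302, 0.0883, 0.0764]
ee_rot: [[0.996, 0.087, -0.0], [0.087, -0.996, -0.0], [-0.0, 0.0, -1.0]]
wrist_force: [0.7, -0.0, -0.9]
gripper_width: 0.187
gripper_force: 30.0
```

Request:
drive_tool([
  {"tx":0,"ty":0,"tz":0.1,"ax":0,"ay":0,"az":0,"claw":1.0},
  {"tx":0,"ty":0,"tz":0.1,"ax":0,"ay":0,"az":0,"claw":1.0},
  {"tx":0,"ty":0,"tz":0,"ax":0,"ay":0,"az":0,"claw":1.0},
  {"tx":0,"ty":0,"tz":0,"ax":0,"ay":0,"az":0,"claw":1.0},
  {"tx":0,"ty":0,"tz":0,"ax":0,"ay":0,"az":0,"claw":1.0},
])

```text
time_s: 8.7
tcp_pos: [0.4301, 0.0883, 0.0745]
ee_rot: [[0.996, 0.087, -0.0], [0.087, -0.996, -0.0], [-0.0, 0.0, -1.0]]
wrist_force: [1.3, 0.9, -1.2]
gripper_width: 0.181
gripper_force: 30.0
```

Request:
drive_tool([
  {"tx":0,"ty":0,"tz":0.1,"ax":0,"ay":0,"az":0,"claw":1.0},
  {"tx":0,"ty":0,"tz":0.05,"ax":0,"ay":0,"az":0,"claw":1.0},
  {"tx":0,"ty":0,"tz":0,"ax":0,"ay":0,"az":0,"claw":1.0},
  {"tx":0,"ty":0,"tz":0,"ax":0,"ay":0,"az":0,"claw":1.0},
  {"tx":0,"ty":0,"tz":0,"ax":0,"ay":0,"az":0,"claw":1.0},
])

```text
time_s: 9.12
tcp_pos: [0.4302, 0.0884, 0.073]
ee_rot: [[0.996, 0.087, -0.0], [0.087, -0.996, 0.0], [-0.0, -0.0, -1.0]]
wrist_force: [0.2, 0.5, -1.8]
gripper_width: 0.19
gripper_force: 30.0
```

Request:
drive_tool([
  {"tx":0,"ty":0,"tz":0.1,"ax":0,"ay":0,"az":0,"claw":1.0},
  {"tx":0,"ty":0,"tz":0,"ax":0,"ay":0,"az":0,"claw":1.0},
  {"tx":0,"ty":0,"tz":0,"ax":0,"ay":0,"az":0,"claw":1.0},
  {"tx":0,"ty":0,"tz":0,"ax":0,"ay":0,"az":0,"claw":1.0},
])

```text
time_s: 9.45
tcp_pos: [0.4301, 0.0883, 0.072]
ee_rot: [[0.996, 0.087, -0.0], [0.087, -0.996, -0.0], [-0.0, 0.0, -1.0]]
wrist_force: [1.2, 0.0, -1.0]
gripper_width: 0.184
gripper_force: 30.0
```

Request:
drive_tool([
  {"tx":0,"ty":0,"tz":0.07,"ax":0,"ay":0,"az":0,"claw":1.0},
  {"tx":0,"ty":0,"tz":0,"ax":0,"ay":0,"az":0,"claw":1.0},
  {"tx":0,"ty":0,"tz":0,"ax":0,"ay":0,"az":0,"claw":1.0},
  {"tx":0,"ty":0,"tz":0,"ax":0,"ay":0,"az":0,"claw":1.0},
])

```text
time_s: 9.78
tcp_pos: [0.4301, 0.0883, 0.0713]
ee_rot: [[0.996, 0.087, -0.0], [0.087, -0.996, -0.0], [-0.0, 0.0, -1.0]]
wrist_force: [1.2, 0.7, -0.3]
gripper_width: 0.187
gripper_force: 30.0
```

Request:
drive_tool([
  {"tx":0,"ty":0,"tz":0.07,"ax":0,"ay":0,"az":0,"claw":1.0},
  {"tx":0,"ty":0,"tz":0,"ax":0,"ay":0,"az":0,"claw":1.0},
  {"tx":0,"ty":0,"tz":0,"ax":0,"ay":0,"az":0,"claw":1.0},
  {"tx":0,"ty":0,"tz":0,"ax":0,"ay":0,"az":0,"claw":1.0},
])

```text
time_s: 10.12
tcp_pos: [0.4302, 0.0884, 0.0708]
ee_rot: [[0.996, 0.087, 0.0], [0.087, -0.996, 0.0], [0.0, -0.0, -1.0]]
wrist_force: [1.0, 0.4, 2.0]
gripper_width: 0.188
gripper_force: 30.0
```

Contact at TCP z = 0.071, as predicted for the floor (about 3 N rise). Release.

Request:
drive_tool([
  {"tx":0,"ty":0,"tz":0,"ax":0,"ay":0,"az":0,"claw":2.0},
  {"tx":0,"ty":0,"tz":0,"ax":0,"ay":0,"az":0,"claw":2.4},
  {"tx":0,"ty":0,"tz":0,"ax":0,"ay":0,"az":0,"claw":2.8},
  {"tx":0,"ty":0,"tz":0,"ax":0,"ay":0,"az":0,"claw":3.2},
  {"tx":0,"ty":0,"tz":0,"ax":0,"ay":0,"az":0,"claw":3.2},
  {"tx":0,"ty":0,"tz":0,"ax":0,"ay":0,"az":0,"claw":3.2},
  {"tx":0,"ty":0,"tz":0,"ax":0,"ay":0,"az":0,"claw":3.2},
  {"tx":0,"ty":0,"tz":0,"ax":0,"ay":0,"az":0,"claw":3.2},
])

```text
time_s: 10.78
tcp_pos: [0.4301, 0.0883, 0.0706]
ee_rot: [[0.996, 0.087, -0.0], [0.087, -0.996, -0.0], [-0.0, 0.0, -1.0]]
wrist_force: [-0.4, -0.6, 0.3]
gripper_width: 0.365
gripper_force: 0.0
```

Request:
drive_tool([
  {"tx":0,"ty":0,"tz":-0.5,"ax":0,"ay":0,"az":0,"claw":3.2},
  {"tx":0,"ty":0,"tz":-1.5,"ax":0,"ay":0,"az":0,"claw":3.2},
  {"tx":0,"ty":0,"tz":-3,"ax":0,"ay":0,"az":0,"claw":3.2},
  {"tx":0,"ty":0,"tz":-3,"ax":0,"ay":0,"az":0,"claw":3.2},
  {"tx":0,"ty":0,"tz":-2,"ax":0,"ay":0,"az":0,"claw":4},
  {"tx":-2.5,"ty":0,"tz":-1,"ax":0,"ay":0,"az":0,"claw":4},
  {"tx":-2.5,"ty":0,"tz":0,"ax":0,"ay":0,"az":0,"claw":4},
  {"tx":0,"ty":0,"tz":0,"ax":0,"ay":0,"az":0,"claw":4},
  {"tx":0,"ty":0,"tz":0,"ax":0,"ay":0,"az":0,"claw":4},
])

```text
time_s: 11.53
tcp_pos: [0.3797, 0.0838, 0.1814]
ee_rot: [[0.996, 0.088, 0.001], [0.088, -0.996, 0.001], [0.002, -0.001, -1.0]]
wrist_force: [0.3, 0.1, 0.9]
gripper_width: 0.459
gripper_force: 0.0
```

```bash
python3 - <<'E'
from h import *
for n in('top','side'):
    im,d=snap(n,n+'5');C=cloud(n,d);X,Y,Z=C[...,0],C[...,1],C[...,2]
    near=np.hypot(X-.497,Y-.0945)<.1
    m=near&(Z>.085)&(Z<.108); k,l,st,ce=cv2.connectedComponentsWithStats(m.astype(np.uint8))
    for i in range(1,k):
        if st[i,4]>5: print(n,'celltop',C[l==i].mean(0).round(4),C[l==i][:,2].max().round(4),st[i,4])
    m=near&(Z>.122)&(Z<.145); print(cv2.minAreaRect(C[m][:,:2].astype(np.float32)))
cv2.imwrite('pics/s5z.png',cv2.resize(im[220:330,235:365],None,fx=4.5,fy=4.5,interpolation=cv2.INTER_CUBIC)[:,:,::-1])
E
```

```text
top celltop [0.5546 0.1012 0.0964] 0.1005 39
top celltop [0.5298 0.0491 0.0953] 0.1001 42
top celltop [0.5213 0.1489 0.0963] 0.1025 42
top celltop [0.4721 0.0442 0.0966] 0.1004 42
top celltop [0.4643 0.1443 0.0967] 0.1014 39
top celltop [0.4302 0.0906 0.0963] 0.1027 42
((0.4971005618572235, 0.09595353901386261), (0.044648800045251846, 0.01636894978582859), 3.3994574546813965)
side celltop [0.5544 0.0969 0.0938] 0.0984 75
side celltop [0.4948 0.0888 0.0947] 0.1077 46
side celltop [0.5296 0.0451 0.0939] 0.0984 88
side celltop [0.4301 0.0861 0.094 ] 0.0986 91
side celltop [0.4722 0.0402 0.094 ] 0.0989 95
((0.5001496076583862, 0.087540403008461), (0.043197523802518845, 0.009768938645720482), 17.419771194458008)
```

View pics/s5z.png

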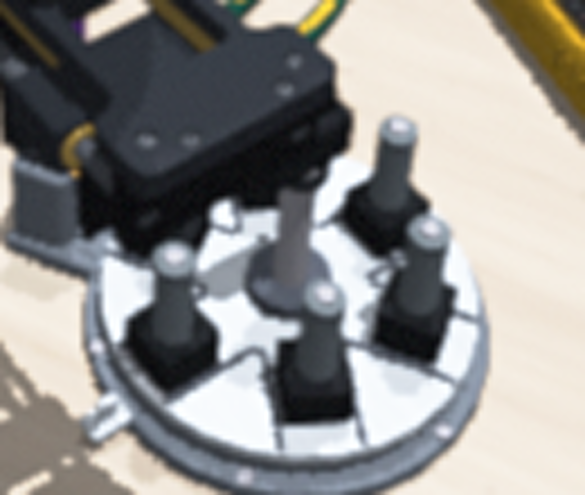

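The new cell stands upright at crop (173,265), and its top is level with the fixed cells (96.3 vs 96.4 mm top view), so it is seated. On to the knob.

Request:
drive_tool([
  {"tx":3,"ty":0,"tz":0,"ax":0,"ay":0,"az":0,"claw":4},
  {"tx":3,"ty":0,"tz":0,"ax":0,"ay":0,"az":0,"claw":4},
  {"tx":3,"ty":0,"tz":0,"ax":0,"ay":0,"az":0,"claw":4},
  {"tx":2.8,"ty":-0.1,"tz":0,"ax":0,"ay":0,"az":0,"claw":4},
  {"tx":0,"ty":0,"tz":0,"ax":0,"ay":0,"az":0,"claw":4},
  {"tx":0,"ty":0,"tz":2,"ax":0,"ay":0,"az":0,"claw":4},
  {"tx":0,"ty":0,"tz":2.5,"ax":0,"ay":0,"az":0,"claw":4},
  {"tx":0,"ty":0,"tz":2,"ax":0,"ay":0,"az":0,"claw":4},
  {"tx":0,"ty":0,"tz":1,"ax":0,"ay":0,"az":0,"claw":4},
  {"tx":0,"ty":0,"tz":0,"ax":0,"ay":0,"az":0,"claw":4},
])

```text
time_s: 12.47
tcp_pos: [0.4966, 0.0944, 0.1029]
ee_rot: [[0.996, 0.087, -0.006], [0.086, -0.996, -0.003], [-0.006, 0.002, -1.0]]
wrist_force: [0.2, -0.8, 0.0]
gripper_width: 0.461
gripper_force: 0.0
```

Request:
drive_tool([
  {"tx":0,"ty":0,"tz":0,"ax":0,"ay":0,"az":0,"claw":3},
  {"tx":0,"ty":0,"tz":0,"ax":0,"ay":0,"az":0,"claw":2.4},
  {"tx":0,"ty":0,"tz":0,"ax":0,"ay":0,"az":0,"claw":2},
  {"tx":0,"ty":0,"tz":0,"ax":0,"ay":0,"az":0,"claw":1.6},
  {"tx":0,"ty":0,"tz":0,"ax":0,"ay":0,"az":0,"claw":1},
  {"tx":0,"ty":0,"tz":0,"ax":0,"ay":0,"az":0,"claw":1},
  {"tx":0,"ty":0,"tz":0,"ax":0,"ay":0,"az":0,"claw":1},
])

```text
time_s: 13.05
tcp_pos: [0.4988, 0.0947, 0.1069]
ee_rot: [[0.996, 0.087, 0.002], [0.087, -0.996, -0.0], [0.002, 0.001, -1.0]]
wrist_force: [1.5, -4.9, 0.7]
gripper_width: 0.277
gripper_force: 30.0
```

Request:
drive_tool([
  {"tx":0,"ty":0,"tz":0,"ax":0,"ay":0,"az":0,"claw":1},
  {"tx":0,"ty":0,"tz":0,"ax":0,"ay":0,"az":0,"claw":1},
  {"tx":0,"ty":0,"tz":0,"ax":0,"ay":0,"az":0,"claw":1},
  {"tx":0,"ty":0,"tz":0,"ax":0,"ay":0,"az":0,"claw":1},
])

```text
time_s: 13.38
tcp_pos: [0.4988, 0.0947, 0.107]
ee_rot: [[0.996, 0.088, 0.003], [0.088, -0.996, -0.0], [0.003, 0.001, -1.0]]
wrist_force: [2.3, -4.6, 0.4]
gripper_width: 0.274
gripper_force: 30.0
```

The width reading (24 mm) is larger than the 16 mm bar, so I'll use the last view as a composite of both cameras.

```bash
python3 - <<'E'
from h import *
a,d1=snap('side','s6');b,d2=snap('top','t6')
A=cv2.resize(a[215:315,255:355],(400,400),interpolation=cv2.INTER_CUBIC);B=cv2.resize(b[140:240,285:385],(400,400),interpolation=cv2.INTER_CUBIC)
J=np.hstack([A,B]); J=(255*(J/255.)**.6).astype(np.uint8)
cv2.imwrite('pics/j6.png',J[:,:,::-1])
s=sense();print(s['moment'],s['joints'].round(1))
C=cloud('side',d1);m=(np.hypot(C[...,0]-.497,C[...,1]-.095)<.1)&(C[...,2]>.085)&(C[...,2]<.1);k,l,st,ce=cv2.connectedComponentsWithStats(m.astype(np.uint8))
for i in range(1,k):
    if st[i,4]>20: print(C[l==i].mean(0).round(4),st[i,4])
E
```

```text
[-1.44515669 -0.67784629 -0.05576024] [ 29.2  17.6 -25.1   0.1 -47.2  65.8]
[0.4643 0.1401 0.0937] 75
[0.4931 0.0907 0.0911] 28
[0.5292 0.0443 0.0938] 87
[0.4299 0.0866 0.0938] 87
[0.4718 0.0403 0.094 ] 97
```

View pics/j6.png

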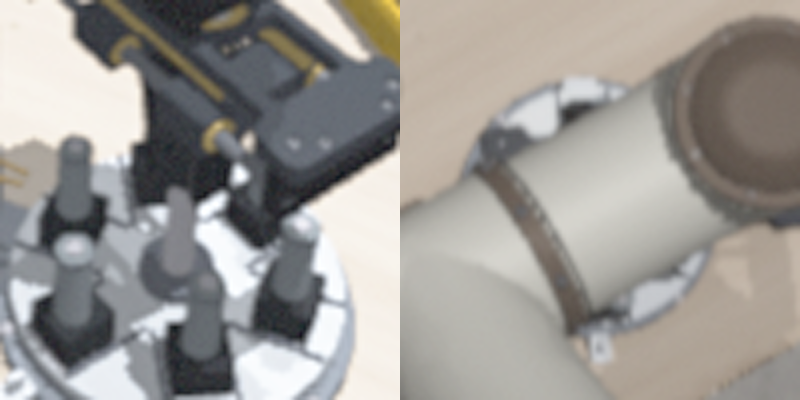

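The gripper straddles the bar (left half, around (215,180)) and the wheel and cells are unmoved. I'll turn halfway and check.

Request:
drive_tool([
  {"tx":0,"ty":0,"tz":0,"ax":0,"ay":0,"az":0.07,"claw":1},
  {"tx":0,"ty":0,"tz":0,"ax":0,"ay":0,"az":0.07,"claw":1},
  {"tx":0,"ty":0,"tz":0,"ax":0,"ay":0,"az":0.07,"claw":1},
  {"tx":0,"ty":0,"tz":0,"ax":0,"ay":0,"az":0.07,"claw":1},
  {"tx":0,"ty":0,"tz":0,"ax":0,"ay":0,"az":0,"claw":1},
  {"tx":0,"ty":0,"tz":0,"ax":0,"ay":0,"az":0,"claw":1},
])

```text
time_s: 13.98
tcp_pos: [0.4988, 0.0949, 0.1069]
ee_rot: [[0.982, -0.189, 0.002], [-0.189, -0.982, -0.0], [0.002, -0.0, -1.0]]
wrist_force: [2.3, -4.3, 3.8]
gripper_width: 0.273
gripper_force: 30.0
```

```bash
cat >> h.py <<'E'
def wheel(tag):
    s=sense();print('moment',s['moment'].round(2),'F',s['wrist_force'].round(1),'w',s['gripper_width'].round(3))
    im,d=snap('side',tag);C=cloud('side',d);m=(np.hypot(C[...,0]-.497,C[...,1]-.095)<.1)&(C[...,2]>.085)&(C[...,2]<.1);k,l,st,ce=cv2.connectedComponentsWithStats(m.astype(np.uint8))
    for i in range(1,k):
        q=C[l==i].mean(0)-[.4967,.0923,0]
        if st[i,4]>20: print(q.round(4),st[i,4],'r',np.hypot(*q[:2]).round(4),'cw angle from load',(-np.degrees(np.arctan2(q[1],q[0]))+184.9)%360)
E
python3 -c "from h import *; wheel('s7')"
```

```text
Traceback (most recent call last):
  File "h.py", line 18, in wheel
    s=sense();print('moment',s['moment'].round(2),'F',s['wrist_force'].round(1),'w',s['gripper_width'].round(3))
                                                                                    ^^^^^^^^^^^^^^^^^^^^^^^^
AttributeError: 'float' object has no attribute 'round'
```

```bash
sed -i "s/s\['gripper_width'\].round(3)/s['gripper_width']/" h.py
python3 -c "from h import *; wheel('s7')"
```

```text
moment [-1.44 -0.53  0.11] F [ 2.3 -4.3  3.8] w 0.2734118551108146
[-0.0185  0.055   0.0935] 74 r 0.058 cw angle from load 76.33423145338355
[-0.0658  0.0125  0.0938] 89 r 0.067 cw angle from load 15.685951764952108
[ 0.019  -0.0544  0.0942] 93 r 0.0576 cw angle from load 255.64629986619153
[-0.0379 -0.0434  0.0939] 93 r 0.0576 cw angle from load 316.0313122502951
```

The wheel follows the tool (15.7–16.3°). I'll turn the rest.

Request:
drive_tool([
  {"tx":0,"ty":0,"tz":0,"ax":0,"ay":0,"az":0.07,"claw":1},
  {"tx":0,"ty":0,"tz":0,"ax":0,"ay":0,"az":0.07,"claw":1},
  {"tx":0,"ty":0,"tz":0,"ax":0,"ay":0,"az":0.07,"claw":1},
  {"tx":0,"ty":0,"tz":0,"ax":0,"ay":0,"az":0.07,"claw":1},
  {"tx":0,"ty":0,"tz":0,"ax":0,"ay":0,"az":0.07,"claw":1},
  {"tx":0,"ty":0,"tz":0,"ax":0,"ay":0,"az":0.07,"claw":1},
  {"tx":0,"ty":0,"tz":0,"ax":0,"ay":0,"az":0.07,"claw":1},
  {"tx":0,"ty":0,"tz":0,"ax":0,"ay":0,"az":0.07,"claw":1},
  {"tx":0,"ty":0,"tz":0,"ax":0,"ay":0,"az":0.07,"claw":1},
  {"tx":0,"ty":0,"tz":0,"ax":0,"ay":0,"az":0.07,"claw":1},
])

```text
time_s: 14.87
tcp_pos: [0.4988, 0.0957, 0.1069]
ee_rot: [[0.627, -0.779, 0.003], [-0.779, -0.627, 0.001], [0.001, -0.003, -1.0]]
wrist_force: [0.9, -0.3, 3.4]
gripper_width: 0.272
gripper_force: 30.0
```

Request:
drive_tool([
  {"tx":0,"ty":0,"tz":0,"ax":0,"ay":0,"az":0.06,"claw":1},
  {"tx":0,"ty":0,"tz":0,"ax":0,"ay":0,"az":0,"claw":1},
  {"tx":0,"ty":0,"tz":0,"ax":0,"ay":0,"az":0,"claw":1},
  {"tx":0,"ty":0,"tz":0,"ax":0,"ay":0,"az":0,"claw":1},
  {"tx":0,"ty":0,"tz":0,"ax":0,"ay":0,"az":0,"claw":1},
])

```text
time_s: 15.28
tcp_pos: [0.4989, 0.0957, 0.1069]
ee_rot: [[0.582, -0.813, 0.003], [-0.813, -0.582, 0.001], [0.001, -0.003, -1.0]]
wrist_force: [0.6, -1.1, 5.6]
gripper_width: 0.276
gripper_force: 30.0
```

```bash
python3 -c "from h import *; wheel('s8')"
```

```text
moment [-0.41 -0.25 -0.06] F [ 0.6 -1.1  5.6] w 0.27624200148261263
[0.0577 0.0062 0.0935] 69 r 0.058 cw angle from load 178.72715987185856
[ 0.0351 -0.0461  0.094 ] 87 r 0.0579 cw angle from load 237.62547026550635
[-0.0568 -0.0071  0.0943] 86 r 0.0573 cw angle from load 357.74699466962545
[-0.0227 -0.0531  0.094 ] 96 r 0.0577 cw angle from load 298.08073378480054
```

Now at about 59°. Release and lift.

Request:
drive_tool([
  {"tx":0,"ty":0,"tz":0,"ax":0,"ay":0,"az":0,"claw":2.8},
  {"tx":0,"ty":0,"tz":0,"ax":0,"ay":0,"az":0,"claw":3.5},
  {"tx":0,"ty":0,"tz":0,"ax":0,"ay":0,"az":0,"claw":4},
  {"tx":0,"ty":0,"tz":0,"ax":0,"ay":0,"az":0,"claw":4},
  {"tx":0,"ty":0,"tz":0,"ax":0,"ay":0,"az":0,"claw":4},
  {"tx":0,"ty":0,"tz":-1,"ax":0,"ay":0,"az":0,"claw":4},
  {"tx":0,"ty":0,"tz":-2.5,"ax":0,"ay":0,"az":0,"claw":4},
  {"tx":0,"ty":0,"tz":-3,"ax":0,"ay":0,"az":0,"claw":4},
  {"tx":0,"ty":0,"tz":-3,"ax":0,"ay":0,"az":0,"claw":4},
  {"tx":0,"ty":0,"tz":-3,"ax":0,"ay":0,"az":0,"claw":4},
])

```text
time_s: 16.17
tcp_pos: [0.4975, 0.0951, 0.2326]
ee_rot: [[0.58, -0.815, 0.0], [-0.815, -0.58, 0.0], [0.0, -0.0, -1.0]]
wrist_force: [0.7, 0.3, -0.7]
gripper_width: 0.461
gripper_force: 0.0
```

Request:
drive_tool([
  {"tx":0,"ty":0,"tz":-2,"ax":0,"ay":0,"az":0,"claw":4},
  {"tx":1.5,"ty":-2.5,"tz":0,"ax":0,"ay":0,"az":0,"claw":4},
  {"tx":1.5,"ty":-2.5,"tz":0,"ax":0,"ay":0,"az":0,"claw":4},
  {"tx":1.5,"ty":-2.5,"tz":0,"ax":0,"ay":0,"az":0,"claw":4},
  {"tx":0,"ty":0,"tz":0,"ax":0,"ay":0,"az":0,"claw":4},
  {"tx":0,"ty":0,"tz":0,"ax":0,"ay":0,"az":0,"claw":4},
  {"tx":0,"ty":0,"tz":0,"ax":0,"ay":0,"az":0,"claw":4},
  {"tx":0,"ty":0,"tz":0,"ax":0,"ay":0,"az":0,"claw":4},
])

```text
time_s: 16.83
tcp_pos: [0.5841, 0.1019, 0.2511]
ee_rot: [[0.58, -0.815, -0.0], [-0.815, -0.58, 0.0], [-0.0, 0.0, -1.0]]
wrist_force: [0.2, -0.2, 0.3]
gripper_width: 0.457
gripper_force: 0.0
```

```bash
python3 -c "from h import *; wheel('s9')"
```

```text
moment [0.04 0.   0.01] F [ 0.2 -0.2  0.3] w 0.45724344209403694
[0.024  0.0549 0.0952] 52 r 0.0599 cw angle from load 118.50518403664555
[0.0573 0.0068 0.0934] 77 r 0.0577 cw angle from load 178.13523587687646
[-0.0389  0.0533  0.0936] 78 r 0.066 cw angle from load 58.777950711662726
[-0.0022 -0.0022  0.0925] 38 r 0.003 cw angle from load 319.97951930279464
[ 0.035  -0.0461  0.0939] 89 r 0.0579 cw angle from load 237.7381959280001
[-0.0569 -0.0071  0.094 ] 88 r 0.0574 cw angle from load 357.8106485831014
[-0.0227 -0.0531  0.094 ] 96 r 0.0577 cw angle from load 298.0089347919757
```

The loaded cell is at 58.8° clockwise (1.03 rad), 66 mm from the axis. Its top is level with the fixed cells and the arm is clear of everything.

```bash
python3 -c "from station import *; print(finish_job())"
```

```text
the job is handed in; nothing more can be done
None
```

The long cell stands on the floor of the empty nest and the wheel is turned one click clockwise (measured 1.03 rad), with everything let go; the job is handed in, and no verdict was returned.

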